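Fit the consumables into a machine plasma torch

ROBOT

A 6-joint arm with a two-finger parallel gripper is mounted at the origin on a cart in front of the work surface, level with it; the furniture and walls round the work are solid. World frame = base frame: x ahead of the robot, y to its left, z up, the work surface at z = 0. Lengths are in m, angles in rad, forces in N, time in s.
With the tool pointing down it reaches from about 0.275 to 0.75 m from the base axis. Payload 10.2 kg.
Tool frame: the origin (TCP) lies at the very end of the fingers, on their centre line; the grasp point (between the pads) lies 19 mm behind it; z points along the fingers, y is the line along which they close (so a half turn about z gives the same grasp; the last joint's range is limited). The gripper opens to 85 mm and grips with 20 to 120 N. Pads are 22 mm wide; open, the fingers measure 114 mm over their backs; the gripper's body (76 mm by 85 mm) begins 54 mm behind the grasp point. The pads swing forward as they close: fully open they stand 13 mm farther back than shut.
Start: joints at [1.028, 0.313, 1.498, -0, 1.331, -0.223], TCP at [0.165, 0.498, 0.231] pointing down, gripper open.
Joint ranges: [-2.94, 2.94], [-0.97, 2.17], [0.19, 2.56], [-1.23, 4.37], [0.02, 3.11], [-2.88, 2.88]. Speed limits (rad/s): [2.39, 2.39, 3.01, 3.14, 3.14, 3.14].

INTERFACE

Orientations are given as a unit quaternion [w, x, y, z].
In Python, from plant import status, eyes, close_job gives the robot as it stands.
- The arm moves only by the shell command python3 -m pendant 'ROWS' [FORCE]. ROWS is JSON, a list of rows, each a list of 3 entries, a list of its own where there are three numbers: the opening, from -1 (shut) to 1 (fully open), then the shift along the tool's x, y, z in mm, then the turn, a rotation vector about the tool's x, y, z in rad. A call has 1 to 5 rows; each row is the pose to reach, as a shift and turn from the pose commanded when the call began, along the tool's axes at that moment; what a row does not reach only later rows make up. A row lasts 1/8 s, in which the tool goes at most 62.5 mm and 10.7 degrees, less where a joint would pass 70% of its speed; a pose out of reach is approached as far as the arm can. A call with a gripper value outside its range is refused whole. The fingers move at their own pace and stop on an object; FORCE is the grip in N (left out, the last holds). Time passes only in rows, so rows that repeat a pose let the fingers close. It gives the time, the measured TCP pose, the force, the opening and the grip force at its end, in the units of the state.
- status.state(): the state, without advancing time (a new reading comes with each control period).
- eyes.grab_frame(name): name is "scene" or "top" or "wrist"; returns a dict with "frame" (420x560x3 uint8, blue, green, red), "range_z" (420x560 float32, m along the optical axis (not along the pixel's ray), 0 where there is no reading), "vertical_fov" (degrees; the focal length in pixels is half the picture's height over the tangent of half this angle, whatever the lens; pixels are square), "cx", "cy" (the principal point, pixels), "R" (3x3) and "t" (3): a world point X has camera coordinates R X + t; the wrist camera has in their place "mount" (4x4, takes a point from camera to tool coordinates, whose origin is the TCP and whose axes are the flange's). Camera axes: x right, y down, z forward; pixel columns grow to the right and rows downward; lengths in m; the calibration is good to about 2 mm. A picture is of the moment at which its call begins: read the wrist's pose just before it.
- close_job(): hands the job in; it is judged then, once.
The state is a dict: "t": time; "joint_pos": joint angles; "joint_velocities": joint speeds; "tau": joint torques, N m; "eef_pos": TCP position; "eef_rot": TCP orientation; "force": force on the tool from outside, world axes, zero at the start; "moment": the same for the moment, N m; "grip_width": finger opening in m; "gripper_force": force on a finger pad.
Only numpy, scipy, OpenCV 4.12 (cv2) and the standard library are available. Lean on these libraries where they do the work, as an engineer would, in place of code of your own. Each camera call takes 0.05 s, during which the arm holds its last target. There are 200 camera calls.

TASK

The plasma torch head standing nose-up in its bench stand is empty: rebuild it for cutting. Set the electrode in its seat, drop the swirl ring over it, put the cutting nozzle (the taller one with the slim nose, not the blunt gouging nozzle) on top, and lock them in with the brass retaining cap: lugs down through the gaps in the collar, push against the spring and turn clockwise, seen from above, to the stop. Leave the gouging nozzle, the spanner and the marker where they lie.

Things in the scene. Friction and masses are not known exactly. Their poses are not given: they have to be found in the camera images.
- torch_stand: Torch head fixed nose-up in a stand: round black base 100 mm across, 10 mm thick; 75 mm high, steel collar on top 78 mm across. Origin: on the torch's upright axis at bench level. Its x axis is the locked direction of the cap's lugs (either way round), marked by two thin dark lines on the lip; 3 degrees past it is a solid stop.
- electrode_seat (a point): Bottom of the electrode's seat, on the torch axis 64 mm above the stand's origin: a funnel recess, 30 mm wide here and 36 mm at the rim of its brass spigot (rim 70 mm above the origin, 38 mm outside). Round the spigot a dark sprung ring, 41 to 52 mm diameter, stands 6 mm above the collar's floor and yields down to it: 3 N at first, 9 N when flush.
- collar_gap (a point): In one of two facing gaps in the collar's lip, 33 mm off the axis, at lip top (75 mm above the stand's origin). Gaps are 40 degrees wide, centred 70 degrees counter-clockwise (from above) of the stand's x axis, and half a turn on. Lip: opening 56 mm, underside 69 mm; collar floor 60 mm above the origin. A lug in a gap can turn only clockwise, 70 degrees, under the lip.
- electrode: Copper electrode standing upright: foot flange 26 mm diameter, 6 mm thick; stem 14 mm diameter up to 38 mm, tapering to 9 mm at the top, 48 mm high in all; about 80 g. Origin: centre of the underside, z up. Seated, its underside is 64 mm above the stand's origin.
- swirl_ring: Dull brown ring lying flat: 36 mm outside, 20 mm bore, 22 mm high, dark band and small holes round it; about 50 g. Origin: centre of the underside. It passes over the stem and rests on the electrode's flange: underside then 70 mm above the stand's origin. Fingertips must stay above the collar's lip (75 mm) there.
- cutting_nozzle: Copper nozzle standing nose up: 36 mm diameter for the lower 10 mm, then a cone to a 14 mm nose with a tiny hole; 36 mm high, hollow from below; about 120 g. Origin: centre of the underside. Put over the electrode's tip it stands on the swirl ring, underside 92 mm above the stand's origin.
- gouging_nozzle: Bystander: blunt copper nozzle, 36 mm diameter for the lower 16 mm, flat 28 mm nose with a wide 11 mm hole; only 26 mm high. Origin: centre of the underside. Not for this job.
- retaining_cap: Hollow brass cap, mouth down: 50 mm diameter up to 46 mm, cone to 34 mm at its top (62 mm), 42 mm inside; about 180 g. Two lugs at the bottom rim along its x axis, 64 mm over both, 6 mm high, 22 degrees wide. Origin: centre of the underside. Underside over stand's origin: pushed home 60 mm, turns at 60 to 63, locked and let go 63 (spring), unlocked springs up to 66.
- small_spanner: Bystander: small rusty open-ended spanner, 153 mm long, lying flat. Origin: its middle, on the bench.
- marker_pen: Bystander: white marker, 128 mm long, lying flat. Origin: its middle, on the bench.
Mind the look-alikes: they are no part of the job. Leave any green or pink look-alike of the cutting_nozzle alone.

How it is judged:
On the way, in this order (a step that is already met when the one before it is completed fails the run):
1. the electrode stands in its seat (horizontal distance between electrode and torch_stand below 0.004 m and z of electrode in the frame of torch_stand between 0.062 and 0.066 m and angle between electrode's own z axis and vertical below 0.12 rad), for 0.2 s.
2. the swirl ring lies over the electrode on its flange (all of step 1 and horizontal distance between swirl_ring and torch_stand below 0.006 m and z of swirl_ring in the frame of torch_stand between 0.068 and 0.072 m and angle between swirl_ring's own z axis and vertical below 0.12 rad), for 0.2 s.
3. the cutting nozzle stands on the swirl ring over the electrode (all of step 2 and horizontal distance between cutting_nozzle and torch_stand below 0.007 m and z of cutting_nozzle in the frame of torch_stand between 0.09 and 0.094 m and angle between cutting_nozzle's own z axis and vertical below 0.12 rad), for 0.2 s.
At the end, for the whole second after the job is handed in: Electrode, swirl ring and cutting nozzle seated in turn (4, 6, 7 mm off axis, 2 mm in height, upright); cap over them, locked: 4.5 mm off axis, underside 61 to 65 mm over the stand's origin, lugs within 0.25 rad of its x axis; all at rest; bystanders within 30 mm of their places (all of step 3 and horizontal distance between retaining_cap and torch_stand below 0.0045 m and z of retaining_cap in the frame of torch_stand between 0.061 and 0.065 m and angle between retaining_cap's own z axis and vertical below 0.12 rad and angle between the x axis of retaining_cap and the x axis of torch_stand, either way round below 0.25 rad and linear speed of each of electrode, swirl_ring, cutting_nozzle, retaining_cap below 0.02 m/s and distance of each of gouging_nozzle, small_spanner, marker_pen from where it was at the start of the episode below 0.03 m); the robot touches nothing.
It fails at once if gouging nozzle moved by more than 30 mm (distance of gouging_nozzle from where it was at the start of the episode above 0.03 m).
It fails at once if small spanner moved by more than 30 mm (distance of small_spanner from where it was at the start of the episode above 0.03 m).
It fails at once if marker pen moved by more than 30 mm (distance of marker_pen from where it was at the start of the episode above 0.03 m).
It also fails if it takes over 99 s, if anything falls off the work surface, if the arm or the gripper's body presses on something with over 40 N, if the wrist force passes 120 N, or if a joint passes its speed limit or range.

## Working session

There is one attempt and no reset: what is moved stays moved. The work goes in short steps, Python scripts to look and compute and a shell command to move; the robot and the scene stay as the last step left them, time stands still between calls to the robot, and variables do not carry over. Pictures are saved under pics/ and viewed, at most 14 in all, crops included, and the job is handed in when it is done.

```bash
ls; mkdir -p pics
python3 - <<'E'
from plant import status, eyes
import cv2,numpy as np
s=status.state();print({k:np.round(v,3).tolist() for k,v in s.items()})
for n in ("top","scene"):
    f=eyes.grab_frame(n);cv2.imwrite(f"pics/{n}0.png",f["frame"]);np.savez(f"{n}0.npz",**f)
    print(n,f["vertical_fov"],f["cx"],f["cy"],np.round(f["R"],3).tolist(),f["t"])
E
```

```text
pics
{'t': 0.0, 'joint_pos': [1.028, 0.313, 1.498, -0.0, 1.331, -0.223], 'joint_velocities': [-0.0, -0.002, -0.002, 0.001, 0.0, 0.001], 'tau': [0.0, -41.226, -25.974, -0.0, 0.004, 0.0], 'eef_pos': [0.165, 0.498, 0.231], 'eef_rot': [-0.0, 0.159, 0.987, -0.001], 'force': [0.004, -0.548, -0.95], 'moment': [-0.044, 0.016, -0.041], 'gripper_force': 0.0, 'grip_width': 0.085}
top 52.22490928832035 276.05315036005607 212.0265740929666 [[0.072, -0.997, 0.001], [-0.974, -0.071, -0.214], [0.214, 0.014, -0.977]] [0.02826431 0.54325806 0.95830141]
scene 50.562446190176004 280.14064848358146 209.6719262843001 [[0.468, -0.884, 0.001], [-0.497, -0.264, -0.827], [0.731, 0.386, -0.563]] [-0.20175433  0.35001597  0.51892678]
```

View pics/top0.png

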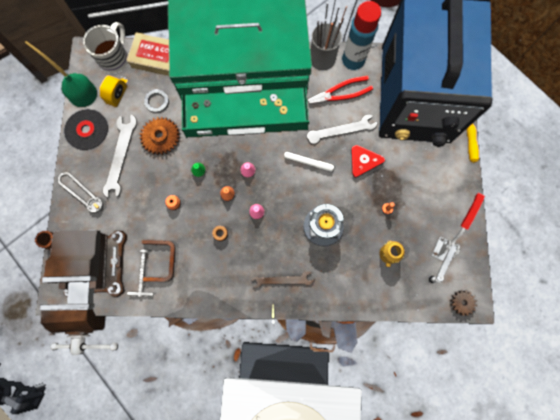

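View pics/scene0.png

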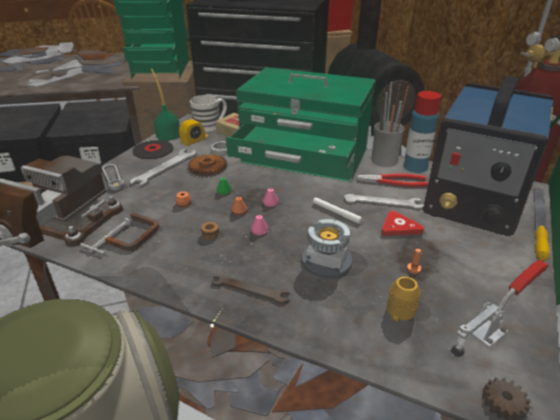

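```bash
cat > h.py <<'E'
import numpy as np,cv2
from scipy.optimize import least_squares
from plant import status,eyes
from scipy.spatial.transform import Rotation as Ro
def pose():
    s=status.state();q=np.array(s["eef_rot"]);return np.array(s["eef_pos"]),Ro.from_quat(q[[1,2,3,0]]).as_matrix()
def ext(f,P=None):
    if "mount" in f:
        p,R=P;M=np.array(f["mount"]);Rc=R@M[:3,:3];c=p+R@M[:3,3];return Rc.T,-Rc.T@c
    return np.array(f["R"]),np.array(f["t"])
def foc(f): return 210/np.tan(np.radians(float(f["vertical_fov"]))/2)
def cloud(f,P=None):
    R,t=ext(f,P);z=f["range_z"];v,u=np.mgrid[:420,:560];F=foc(f)
    X=np.stack([(u-f["cx"])/F*z,(v-f["cy"])/F*z,z],-1)
    W=(X-t)@R;W[z<=0]=np.nan;return W
def plane(f,uv,h,P=None):
    R,t=ext(f,P);F=foc(f);d=np.array([(uv[0]-f["cx"])/F,(uv[1]-f["cy"])/F,1])@R;c=-t@R
    return c+d*(h-c[2])/d[2]
def proj(f,X,P=None):
    R,t=ext(f,P);x=R@X+t;return foc(f)*x[:2]/x[2]+[f["cx"],f["cy"]]
def circ(p,r=None):
    c=p.mean(0)
    if r: return least_squares(lambda q:np.hypot(*(p-q).T)-r,c,loss="soft_l1",f_scale=.001).x
    return least_squares(lambda q:np.hypot(*(p-q[:2]).T)-q[2],[*c,.02],loss="soft_l1",f_scale=.001).x
E
python3 - <<'E'
from h import *
D={n:dict(np.load(n+"0.npz")) for n in("top","scene")}
px=dict(top=dict(stand=(325,224),elec=(389,208),cap=(393,252),ring=(220,233),gou=(173,202),cut=(228,192),pink=(257,212),pink2=(248,170)))
hs=dict(stand=.075,elec=.048,cap=.062,ring=.022,gou=.026,cut=.036,pink=.036,pink2=.036)
W={n:cloud(f) for n,f in D.items()}
for k,uv in px["top"].items():
    c=plane(D["top"],uv,hs[k]);print(k,c.round(3))
    for n in D:
        w=W[n].reshape(-1,3);d=np.hypot(*(w[:,:2]-c[:2]).T)
        m=(d<(.055 if k=="stand" else .036))&(w[:,2]>.004)
        q=w[m];hi=q[q[:,2]>hs[k]-.006]
        print("  ",n,m.sum(),"zmax",np.percentile(q[:,2],[50,98]).round(3),"allmid",((q.min(0)+q.max(0))/2).round(3)[:2],"ext",np.ptp(q,0).round(3),"topmid",((hi.min(0)+hi.max(0))/2).round(3)[:2] if len(hi) else 0)
t=D["top"]["frame"]
a=cv2.resize(t[190:280,290:420],None,fx=6,fy=6,interpolation=cv2.INTER_CUBIC);cv2.imwrite("pics/crop1.png",a)
E
```

```text
stand [ 0.516 -0.048  0.075]
   top 1294 zmax [0.063 0.075] allmid [ 0.52  -0.052] ext [0.091 0.098 0.073] topmid [ 0.524 -0.052]
   scene 2261 zmax [0.055 0.077] allmid [ 0.518 -0.049] ext [0.096 0.107 0.074] topmid [ 0.527 -0.054]
elec [ 0.572 -0.203  0.048]
   top 71 zmax [0.024 0.047] allmid [ 0.581 -0.21 ] ext [0.023 0.022 0.044] topmid [ 0.581 -0.21 ]
   scene 203 zmax [0.019 0.049] allmid [ 0.582 -0.219] ext [0.026 0.037 0.046] topmid [ 0.583 -0.213]
cap [ 0.464 -0.21   0.062]
   top 382 zmax [0.047 0.062] allmid [ 0.468 -0.216] ext [0.062 0.049 0.06 ] topmid [ 0.468 -0.216]
   scene 1121 zmax [0.042 0.063] allmid [ 0.465 -0.219] ext [0.057 0.05  0.06 ] topmid [ 0.467 -0.219]
ring [0.486 0.201 0.022]
   top 138 zmax [0.02  0.023] allmid [0.486 0.201] ext [0.035 0.034 0.018] topmid [0.486 0.201]
   scene 255 zmax [0.018 0.025] allmid [0.488 0.205] ext [0.036 0.047 0.021] topmid [0.488 0.199]
gou [0.554 0.323 0.026]
   top 171 zmax [0.022 0.028] allmid [0.554 0.326] ext [0.034 0.033 0.024] topmid [0.555 0.327]
   scene 201 zmax [0.02  0.029] allmid [0.552 0.321] ext [0.043 0.038 0.025] topmid [0.558 0.324]
cut [0.586 0.189 0.036]
   top 160 zmax [0.019 0.036] allmid [0.59  0.194] ext [0.035 0.034 0.034] topmid [0.59  0.193]
   scene 203 zmax [0.019 0.037] allmid [0.588 0.185] ext [0.028 0.045 0.034] topmid [0.591 0.19 ]
pink [0.541 0.114 0.036]
   top 160 zmax [0.02  0.036] allmid [0.549 0.116] ext [0.034 0.035 0.033] topmid [0.549 0.117]
   scene 225 zmax [0.02  0.038] allmid [0.548 0.112] ext [0.029 0.031 0.035] topmid [0.551 0.114]
pink2 [0.646 0.145 0.036]
   top 151 zmax [0.019 0.035] allmid [0.656 0.149] ext [0.035 0.034 0.033] topmid [0.656 0.148]
   scene 189 zmax [0.019 0.037] allmid [0.654 0.144] ext [0.029 0.033 0.033] topmid [0.658 0.145]
```

View pics/crop1.png

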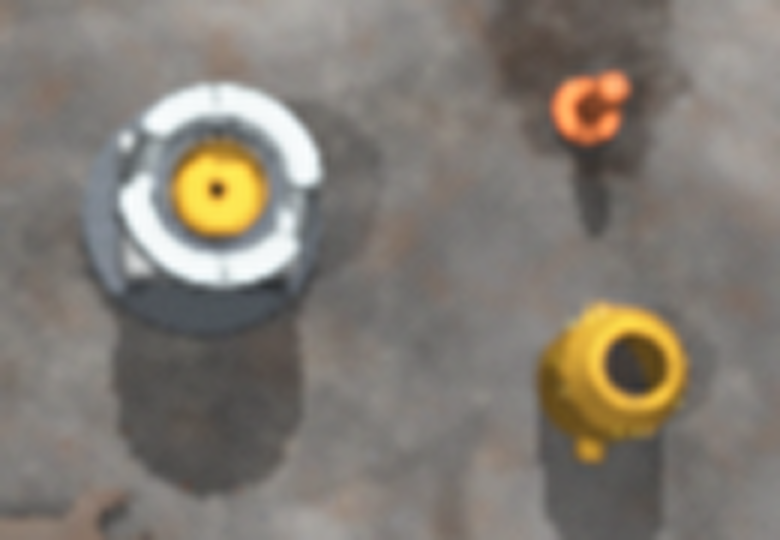

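```bash
cat >> h.py <<'E'
def go(x,y,z,phi=np.pi/2):
    p,R=pose();d=R.T@(np.array([x,y,z])-p)
    T=np.array([[np.cos(phi),np.sin(phi),0],[np.sin(phi),-np.cos(phi),0],[0,0,-1]])
    print("tcp",p.round(4),"shift mm",(d*1e3).round(1),"turn",Ro.from_matrix(R.T@T).as_rotvec().round(3))
E
python3 -m pendant '[[1,[-619,-544,30],[0,0,1.25]],[1,[-619,-544,30],[0,0,1.25]],[1,[-619,-544,30],[0,0,1.25]],[1,[-619,-544,30],[0,0,1.25]],[1,[-619,-544,30],[0,0,1.25]]]' 40
python3 -c "
from h import *
go(.582,-.213,.2);print(status.state()['joint_pos'])"
```

```text
t: 0.72
eef_pos: [0.3235, 0.2271, 0.2198]
eef_rot: [0.0, 0.59, 0.807, 0.0]
force: [0.2, 0.4, -0.4]
grip_width: 0.0856
gripper_force: 0.0
tcp [0.3235 0.2271 0.2198] shift mm [-497.7  113.1   19.9] turn [ 0.    -0.     0.308]
[3.13486588e-01 3.16192021e-02 1.86679248e+00 8.65838010e-06
 1.24294977e+00 5.89055140e-03]
```

```bash
python3 -m pendant '[[1,[-50,11,2],[0,0,0.15]],[1,[-100,22,4],[0,0,0.308]],[1,[-150,34,6],[0,0,0.308]],[1,[-200,45,8],[0,0,0.308]],[1,[-249,57,10],[0,0,0.308]]]' >/dev/null
python3 -m pendant '[[1,[-44,26,2],[0,0,0]],[1,[-88,52,4],[0,0,0]],[1,[-132,78,6],[0,0,0]],[1,[-180,100,8],[0,0,0]],[1,[-220,100,10],[0,0,0]]]'
python3 -m pendant '[[1,[0,0,0],[0,0,0]]]' >/dev/null
python3 - <<'E'
from h import *
P=pose();f=eyes.grab_frame("wrist");cv2.imwrite("pics/w1.png",f["frame"]);print(np.array(f["mount"]).round(3).tolist())
W=cloud(f,P).reshape(-1,3)
go(.582,-.213,.2)
for c,r in(((.582,-.213),.05),((.467,-.217),.05)):
    q=W[(np.hypot(*(W[:,:2]-c).T)<r)&(W[:,2]>.003)]
    if len(q): print(c,len(q),q.min(0).round(3),q.max(0).round(3))
E
```

```text
t: 1.98
eef_pos: [0.5557, -0.2115, 0.1989]
eef_rot: [-0.0, 0.705, 0.709, -0.0]
force: [-0.2, 0.5, -1.1]
grip_width: 0.0858
gripper_force: 0.0
[[0.0, -0.953, -0.304, 0.079], [1.0, 0.0, 0.001, -0.0], [-0.001, -0.304, 0.953, -0.142], [0.0, 0.0, 0.0, 1.0]]
tcp [ 0.5548 -0.2104  0.1992] shift mm [-2.7 27.2 -0.8] turn [-0.001 -0.001  0.004]
(0.582, -0.213) 25648 [ 0.533 -0.224  0.003] [ 0.629 -0.19   0.294]
(0.467, -0.217) 14954 [ 0.445 -0.241  0.003] [ 0.516 -0.192  0.288]
```

View pics/w1.png

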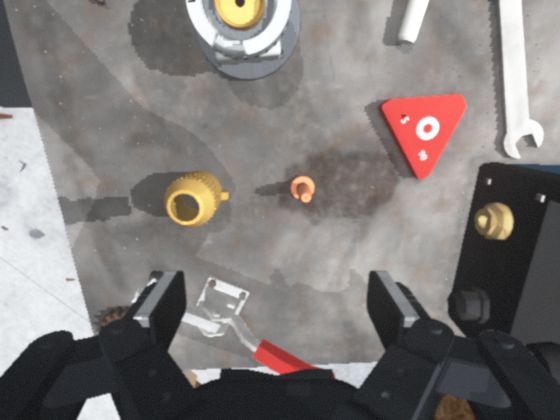

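```bash
cat >> h.py <<'E'
def fit(W,c,zl,zh,r,near):
    q=W[(np.hypot(*(W[:,:2]-c).T)<near)&(W[:,2]>zl)&(W[:,2]<zh)]
    return circ(q[:,:2],r),circ(q[:,:2]),len(q)
E
python3 - <<'E'
from h import *
P=pose();f=eyes.grab_frame("wrist");W=cloud(f,P).reshape(-1,3)
print("flank stem",fit(W,(.582,-.213),.012,.036,.007,.03))
print("top",fit(W,(.582,-.213),.044,.055,None,.03))
print("cap cyl",fit(W,(.467,-.217),.01,.044,.025,.04))
c=fit(W,(.467,-.217),.01,.044,.025,.04)[0]
q=W[(W[:,2]>.054)&(W[:,2]<.07)&(np.hypot(*(W[:,:2]-c).T)<.03)];print("captop",circ(q[:,:2]),q[:,2].max())
d=W[:,:2]-c;rr=np.hypot(*d.T);m=(W[:,2]>.002)&(W[:,2]<.009)&(rr>.027)&(rr<.034)
print("lug",m.sum(),np.degrees(np.arctan2(d[m,1],d[m,0])).round()[::max(1,m.sum()//20)])
# stand spigot etc
s=(.524,-.053)
q=W[(W[:,2]>.073)&(W[:,2]<.078)&(np.hypot(*(W[:,:2]-s).T)<.05)];print("lip",len(q),q[:,2].mean() if len(q) else 0)
E
```

```text
flank stem (array([ 0.58359919, -0.21095607]), array([ 0.58355457, -0.21083727,  0.00689142]), 76)
top (array([ 0.58324769, -0.21022388,  0.00349421]), array([ 0.58324769, -0.21022388,  0.00349421]), 82)
cap cyl (array([ 0.47150201, -0.21562481]), array([ 0.47116798, -0.2154563 ,  0.0230431 ]), 820)
captop [ 0.47039087 -0.21613814  0.01681398] 0.06261355926190028
lug 36 [  2.   3.   2.   1.   1.   0.  -1.  -2.  -3.  -4.  -4.  -4.  -5.  -6.
  -6.  -6.  -9.  -9.  -9.  -9. -12. -11. -11. -10. -14. -13. -13. -13.
 -16. -15. -14. -18. -18. -17. -20. -20.]
lip 1432 0.07413712013501234
```

```bash
python3 -c "
from h import *
go(.5835,-.2107,.014)"
python3 -m pendant '[[1,[0,29,0],[0,0,0]],[1,[0,29,62],[0,0,0]],[1,[0,29,122],[0,0,0]],[1,[0,29,122],[0,0,0]]]'
python3 -c "
from h import *
go(.5835,-.2107,.014)"
```

```text
tcp [ 0.5549 -0.2095  0.1996] shift mm [ -1.5  28.7 185.5] turn [-0.001 -0.001  0.005]
t: 2.7
eef_pos: [0.5822, -0.2072, 0.0746]
eef_rot: [-0.004, 0.705, 0.71, -0.001]
force: [-0.5, -0.0, 0.5]
grip_width: 0.0854
gripper_force: 0.0
tcp [ 0.5822 -0.2072  0.0746] shift mm [-3.7  1.7 60.5] turn [-0.007 -0.004  0.007]
```

```bash
python3 -m pendant '[[1,[-3,1,0],[0,0,0.005]],[1,[-3,1,0],[0,0,0.005]],[1,[-3,1,0],[0,0,0.005]]]'
python3 -c "
from h import *
go(.5835,-.2107,.014)"
```

```text
t: 3.08
eef_pos: [0.5858, -0.2129, 0.0797]
eef_rot: [0.001, 0.707, 0.707, 0.0]
force: [-0.6, 0.3, 0.9]
grip_width: 0.0856
gripper_force: 0.0
tcp [ 0.5858 -0.2129  0.0797] shift mm [ 2.3 -2.4 65.7] turn [0.002 0.001 0.001]
```

```bash
python3 -m pendant '[[1,[2,-2,20],[0,0,0]],[1,[2,-2,40],[0,0,0]],[1,[2,-2,60],[0,0,0]],[1,[2,-2,65],[0,0,0]],[1,[2,-2,65],[0,0,0]]]'
python3 -m pendant '[[1,[0,0,0],[0,0,0]]]'
python3 -c "
from h import *
go(.5835,-.2107,.014)
P=pose();f=eyes.grab_frame('wrist');W=cloud(f,P).reshape(-1,3);print(fit(W,(.5835,-.2107),.02,.036,.007,.02))"
```

```text
t: 3.7
eef_pos: [0.5833, -0.2107, 0.0131]
eef_rot: [0.0, 0.707, 0.707, 0.0]
force: [-0.0, 0.3, 0.8]
grip_width: 0.0855
gripper_force: 0.0
t: 3.82
eef_pos: [0.5836, -0.2109, 0.0138]
eef_rot: [0.001, 0.707, 0.707, 0.0]
force: [-0.6, 0.0, 0.3]
grip_width: 0.0852
gripper_force: 0.0
tcp [ 0.5836 -0.2109  0.0138] shift mm [ 0.2 -0.1 -0.2] turn [0.001 0.001 0.   ]
(array([ 0.58310761, -0.21076562]), array([ 0.58310636, -0.21053376,  0.00680243]), 503)
```

Well centred. Close, lift, and look at the stand on the way.

```bash
python3 -m pendant '[[-1,[0,0,0],[0,0,0]],[-1,[0,0,0],[0,0,0]],[-1,[0,0,0],[0,0,0]],[-1,[0,0,0],[0,0,0]],[-1,[0,0,0],[0,0,0]]]' 40
python3 -m pendant '[[-1,[0,0,0],[0,0,0]],[-1,[0,0,-50],[0,0,0]],[-1,[0,0,-100],[0,0,0]],[-1,[0,0,-140],[0,0,0]],[-1,[0,0,-140],[0,0,0]]]'
python3 -m pendant '[[-1,[0,0,0],[0,0,0]],[-1,[0,0,0],[0,0,0]]]'
python3 - <<'E'
from h import *
P=pose();f=eyes.grab_frame("wrist");cv2.imwrite("pics/w2.png",f["frame"]);np.savez("w2.npz",P0=P[0],P1=P[1],**f)
W=cloud(f,P).reshape(-1,3);g=f["frame"].reshape(-1,3).astype(int)
s=(.524,-.053);r=np.hypot(*(W[:,:2]-s).T)
for zl,zh in((.072,.078),(.066,.072),(.002,.0125),(.004,.0125)):
    q=W[(W[:,2]>zl)&(W[:,2]<zh)&(r<.058)];print(zl,len(q),q.min(0).round(4),q.max(0).round(4))
print(fit(W,s,.03,.055,None,.06))
E
```

```text
t: 4.5
eef_pos: [0.5833, -0.2107, 0.0131]
eef_rot: [0.0, 0.707, 0.707, 0.0]
force: [-0.4, -0.3, 0.9]
grip_width: 0.0131
gripper_force: 39.2
t: 5.12
eef_pos: [0.5843, -0.2112, 0.156]
eef_rot: [0.003, 0.707, 0.707, 0.001]
force: [-0.5, -0.5, -2.0]
grip_width: 0.0132
gripper_force: 39.2
t: 5.38
eef_pos: [0.5826, -0.2104, 0.1513]
eef_rot: [-0.001, 0.707, 0.707, -0.0]
force: [-0.0, -0.3, -1.3]
grip_width: 0.013
gripper_force: 39.2
0.072 1673 [ 0.4906 -0.0905  0.072 ] [ 0.5623 -0.0657  0.0764]
0.066 956 [ 0.4987 -0.0911  0.066 ] [ 0.5636 -0.0639  0.072 ]
0.002 2464 [ 0.4813 -0.1014  0.002 ] [ 0.5759 -0.0463  0.0124]
0.004 2433 [ 0.4813 -0.1014  0.004 ] [ 0.5759 -0.0463  0.0124]
(array([ 0.52228993, -0.0351876 ,  0.05357323]), array([ 0.52228993, -0.0351876 ,  0.05357323]), 557)
```

View pics/w2.png

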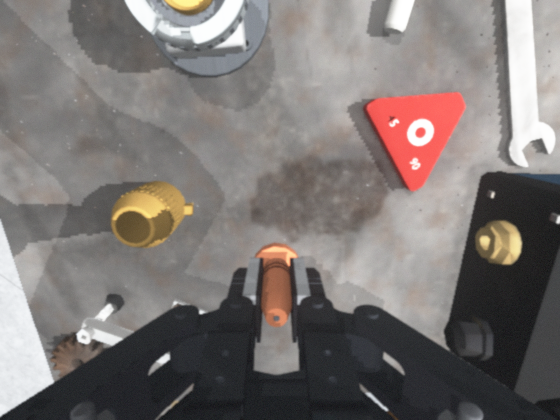

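```bash
python3 -m pendant '[[-1,[25,-20,-20],[0,0,0]],[-1,[55,-40,-40],[0,0,0]],[-1,[70,-57,-60],[0,0,0]],[-1,[70,-57,-60],[0,0,0]],[-1,[70,-57,-60],[0,0,0]]]'
python3 -m pendant '[[-1,[0,0,0],[0,0,0]],[-1,[0,0,0],[0,0,0]]]'
python3 - <<'E'
from h import *
P=pose();f=eyes.grab_frame("wrist");cv2.imwrite("pics/w3.png",f["frame"]);np.savez("w3.npz",P0=P[0],P1=P[1],**f)
W=cloud(f,P).reshape(-1,3)
s=(.524,-.053);r=np.hypot(*(W[:,:2]-s).T)
q=W[(W[:,2]>.072)&(W[:,2]<.078)&(r<.058)];print(len(q),q.min(0).round(4),q.max(0).round(4),q[:,2].mean())
c=(q.min(0)+q.max(0))[:2]/2
for i in range(5):
    d=np.hypot(*(q[:,:2]-c).T)
    th=np.round(np.degrees(np.arctan2(*(q[:,:2]-c).T[::-1]))/6)
    o=[];n=[]
    for t in np.unique(th):
        k=th==t
        if k.sum()>8: o.append(q[k][np.argmax(d[k]),:2]);n.append(q[k][np.argmin(d[k]),:2])
    o=np.array(o);n=np.array(n);a=circ(o);b=circ(n);c=a[:2]
print("outer",a,"inner",b)
print("base",fit(W,s,.006,.012,None,.058))
B=plane(f,(0,0),.07,P)
E
```

```text
t: 6.05
eef_pos: [0.5262, -0.141, 0.2119]
eef_rot: [-0.001, 0.707, 0.707, -0.0]
force: [-0.1, 0.5, -1.1]
grip_width: 0.013
gripper_force: 39.3
t: 6.3
eef_pos: [0.5262, -0.141, 0.2122]
eef_rot: [-0.001, 0.707, 0.707, -0.0]
force: [0.4, 0.5, -0.9]
grip_width: 0.0129
gripper_force: 39.3
2557 [ 0.4879 -0.0895  0.072 ] [ 0.5651 -0.0131  0.0765] 0.07393898028739648
outer [ 0.52658193 -0.05142269  0.03877894] inner [ 0.52659097 -0.05161024  0.02843654]
base (array([ 0.52670863, -0.05024511,  0.04867617]), array([ 0.52670863, -0.05024511,  0.04867617]), 506)
```

View pics/w3.png

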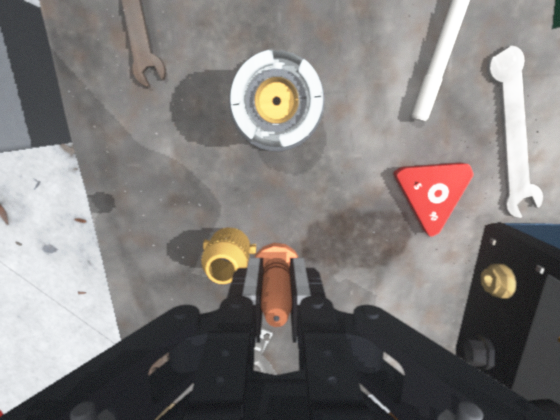

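```bash
python3 -m pendant '[[-1,[30,0,0],[0,0,0]],[-1,[60,0,20],[0,0,0]],[-1,[90,0,50],[0,0,0]],[-1,[90,0,85],[0,0,0]],[-1,[90,0,85],[0,0,0]]]'
python3 -m pendant '[[-1,[0,0,0],[0,0,0]],[-1,[0,0,0],[0,0,0]]]'
python3 - <<'E'
from h import *
go(.5266,-.0515,.078)
f=dict(np.load("w3.npz"));P=(f["P0"],f["P1"]);W=cloud(f,P)
c=np.array([.5266,-.0515]);d=W[...,:2]-c;r=np.hypot(d[...,0],d[...,1]);a=np.degrees(np.arctan2(d[...,1],d[...,0]))
k=(r>.030)&(r<.037)
h=k&(W[...,2]>.071);b=np.round(a/4)*4;g=f["frame"].mean(2)
print("gap bins",[t for t in np.arange(-180,180,4) if (h&(b==t)).sum()<0.4*max(1,(k&(b==t)).sum())])
for lo in(-30,150):
    aa=a%360 if lo>0 else a
    print([(t,int(g[h&(abs(aa-t)<1.5)].mean())) for t in range(lo,lo+60,2) if (h&(abs(aa-t)<1.5)).any()])
u=[plane(f,p,.075,P)[:2] for p in((237,103),(318,96))];print(u,np.degrees(np.arctan2(*(u[1]-u[0])[::-1])))
E
```

```text
t: 6.98
eef_pos: [0.525, -0.0502, 0.1261]
eef_rot: [-0.002, 0.707, 0.707, -0.001]
force: [0.6, 0.1, -0.0]
grip_width: 0.013
gripper_force: 39.3
t: 7.22
eef_pos: [0.5268, -0.0512, 0.1293]
eef_rot: [0.001, 0.707, 0.707, 0.001]
force: [-0.0, 1.1, -0.5]
grip_width: 0.0131
gripper_force: 39.3
tcp [ 0.5268 -0.0512  0.1293] shift mm [-0.3 -0.3 51.3] turn [ 0.002  0.001 -0.   ]
gap bins [np.int64(-124), np.int64(-120), np.int64(-116), np.int64(-112), np.int64(-108), np.int64(-104), np.int64(-100), np.int64(-96), np.int64(-92), np.int64(-88), np.int64(56), np.int64(60), np.int64(64), np.int64(68), np.int64(72), np.int64(76), np.int64(80), np.int64(84), np.int64(88), np.int64(92)]
[(-30, 251), (-28, 250), (-26, 251), (-24, 251), (-22, 251), (-20, 250), (-18, 250), (-16, 250), (-14, 250), (-12, 250), (-10, 250), (-8, 250), (-6, 250), (-4, 250), (-2, 250), (0, 250), (2, 249), (4, 219), (6, 202), (8, 241), (10, 250), (12, 251), (14, 251), (16, 251), (18, 251), (20, 251), (22, 251), (24, 251), (26, 251), (28, 251)]
[(150, 251), (152, 251), (154, 251), (156, 251), (158, 251), (160, 251), (162, 251), (164, 251), (166, 251), (168, 251), (170, 251), (172, 251), (174, 251), (176, 251), (178, 251), (180, 249), (182, 245), (184, 205), (186, 212), (188, 248), (190, 251), (192, 250), (194, 250), (196, 250), (198, 250), (200, 250), (202, 250), (204, 250), (206, 250), (208, 250)]
[array([ 0.49324634, -0.05374246]), array([ 0.56112379, -0.04819119])] 4.675451250726632
```

```bash
python3 -m pendant '[[-1,[0,0,20],[0,0,0]],[-1,[0,0,35],[0,0,0]],[-1,[0,0,45],[0,0,0]],[-1,[0,0,50],[0,0,0]],[-1,[0,0,51],[0,0,0]]]'
python3 -m pendant '[[-1,[0,0,0],[0,0,0]],[-1,[0,0,0],[0,0,0]],[-1,[0,0,0],[0,0,0]]]'
```

```text
t: 7.85
eef_pos: [0.5262, -0.0507, 0.0771]
eef_rot: [0.0, 0.707, 0.707, 0.0]
force: [-1.6, 0.2, 2.9]
grip_width: 0.013
gripper_force: 39.8
t: 8.22
eef_pos: [0.5262, -0.0507, 0.0771]
eef_rot: [0.0, 0.707, 0.707, 0.0]
force: [0.6, 0.1, -0.6]
grip_width: 0.0131
gripper_force: 39.3
```

```bash
python3 -m pendant '[[1,[0,0,0],[0,0,0]],[1,[0,0,0],[0,0,0]],[1,[0,0,0],[0,0,0]],[1,[0,0,-40],[0,0,0]],[1,[0,0,-90],[0,0,0]]]'
python3 -m pendant '[[1,[50,-8,-20],[0,0,0]],[1,[100,-15,-20],[0,0,0]],[1,[150,-25,-20],[0,0,0]],[1,[180,-39,-20],[0,0,0]],[1,[180,-39,-20],[0,0,0]]]'
python3 -m pendant '[[1,[0,0,0],[0,0,0]],[1,[0,0,0],[0,0,0]]]'
python3 - <<'E'
from h import *
go(.487,.201,.008)
f=eyes.grab_frame("scene");W=cloud(f).reshape(-1,3)
print("elec scene",fit(W,(.5266,-.0515),.08,.100,.007,.012), W[np.hypot(*(W[:,:2]-(.5266,-.0515)).T)<.012][:,2].max())
P=pose();f=eyes.grab_frame("wrist");cv2.imwrite("pics/w4.png",f["frame"]);np.savez("w4.npz",P0=P[0],P1=P[1],**f);W=cloud(f,P).reshape(-1,3)
print("ring cyl",fit(W,(.487,.201),.004,.019,.018,.03)); q=W[(W[:,2]>.02)&(W[:,2]<.026)&(np.hypot(*(W[:,:2]-(.487,.201)).T)<.03)]
print(len(q),q.min(0),q.max(0)) if len(q) else 0
print("cut",fit(W,(.59,.193),.002,.009,.018,.03))
f=eyes.grab_frame("top");W=cloud(f).reshape(-1,3)
q=W[(W[:,2]>.106)&(np.hypot(*(W[:,:2]-(.5266,-.0515)).T)<.02)];print("elec top",len(q),q.mean(0))
E
```

```text
t: 8.85
eef_pos: [0.5256, -0.0505, 0.1674]
eef_rot: [-0.001, 0.707, 0.707, -0.0]
force: [0.5, -0.1, 0.4]
grip_width: 0.085
gripper_force: 0.0
t: 9.48
eef_pos: [0.4862, 0.1309, 0.1871]
eef_rot: [-0.0, 0.706, 0.708, 0.0]
force: [-0.4, -0.6, -0.5]
grip_width: 0.0858
gripper_force: 0.0
t: 9.72
eef_pos: [0.4874, 0.1284, 0.1869]
eef_rot: [0.0, 0.707, 0.707, -0.0]
force: [0.0, 0.0, 0.3]
grip_width: 0.0854
gripper_force: 0.0
tcp [0.4874 0.1284 0.1869] shift mm [ 72.6  -0.5 178.9] turn [ 0.     0.    -0.001]
elec scene (array([ 0.52793285, -0.05307773]), array([ 0.52703654, -0.05339823,  0.00625207]), 62) 0.11420479985810311
ring cyl (array([0.48807907, 0.20240514]), array([0.48772687, 0.20602388, 0.01402698]), 69)
677 [0.47130451 0.18482561 0.02000611] [0.5053315  0.21915835 0.02383696]
cut (array([0.59264594, 0.19471301]), array([0.59251276, 0.19471657, 0.01788197]), 82)
elec top 17 [ 0.52417478 -0.05117925  0.10958472]
```

View pics/w4.png

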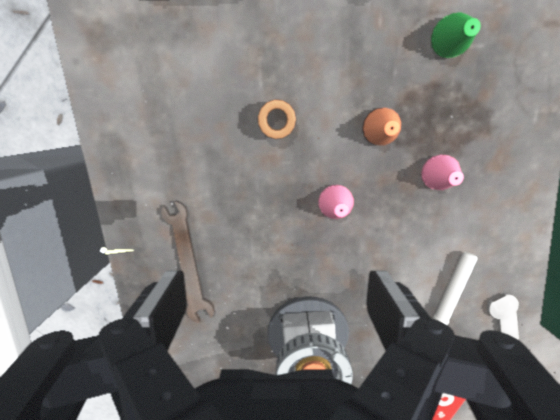

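```bash
python3 -m pendant '[[1,[40,1,30],[0,0,0]],[1,[73,1,80],[0,0,0]],[1,[73,1,125],[0,0,0]],[1,[73,1,125],[0,0,0]],[1,[73,1,125],[0,0,0]]]'
python3 -m pendant '[[1,[0,0,0],[0,0,0]],[1,[0,0,0],[0,0,0]]]'
python3 - <<'E'
from h import *
P=pose();f=eyes.grab_frame("wrist");W=cloud(f,P).reshape(-1,3)
print("ring cyl",fit(W,(.488,.202),.004,.019,.018,.03)); q=W[(W[:,2]>.0205)&(W[:,2]<.026)&(np.hypot(*(W[:,:2]-(.488,.202)).T)<.024)]
print(len(q),q.min(0),q.max(0),(q.min(0)+q.max(0))/2) if len(q) else 0
go(.4883,.2020,.007)
E
```

```text
t: 10.5
eef_pos: [0.4891, 0.2021, 0.0637]
eef_rot: [0.001, 0.707, 0.707, 0.001]
force: [0.3, -0.2, 0.1]
grip_width: 0.0854
gripper_force: 0.0
t: 10.75
eef_pos: [0.4886, 0.2022, 0.0632]
eef_rot: [0.001, 0.707, 0.707, 0.001]
force: [0.5, 0.3, 0.0]
grip_width: 0.0851
gripper_force: 0.0
ring cyl (array([0.48274986, 0.20798239]), array([0.48800381, 0.20666011, 0.013942  ]), 650)
1142 [0.47087601 0.18543187 0.02050198] [0.50520677 0.21932302 0.02332625] [0.48804139 0.20237744 0.02191411]
tcp [0.4884 0.2022 0.0629] shift mm [-0.2 -0.2 55.9] turn [ 0.002 -0.     0.   ]
```

```bash
python3 -m pendant '[[1,[0,0,30],[0,0,0]],[1,[0,0,50],[0,0,0]],[1,[0,0,56],[0,0,0]],[1,[0,0,56],[0,0,0]],[1,[0,0,56],[0,0,0]]]'
python3 -m pendant '[[-1,[0,0,0],[0,0,0]],[-1,[0,0,0],[0,0,0]],[-1,[0,0,0],[0,0,0]],[-1,[0,0,0],[0,0,0]],[-1,[0,0,0],[0,0,0]]]' 40
python3 -m pendant '[[-1,[0,0,-50],[0,0,0]],[-1,[0,0,-100],[0,0,0]],[-1,[0,0,-130],[0,0,0]],[-1,[0,0,-130],[0,0,0]],[-1,[0,0,-130],[0,0,0]]]'
python3 - <<'E'
from h import *
P=pose();f=eyes.grab_frame("wrist");cv2.imwrite("pics/w5.png",f["frame"]);W=cloud(f,P).reshape(-1,3);L=(W-P[0])@P[1]
m=(abs(L[:,1])<.03)&(abs(L[:,0])<.03)&(L[:,2]>-.03)&(L[:,2]<.02)
g=f["frame"].reshape(-1,3).astype(int);m&=(g[:,2]-g[:,0]>25)
q=L[m];print(m.sum(),q.min(0).round(4),q.max(0).round(4))
go(.5266,-.0515,.16)
E
```

```text
t: 11.42
eef_pos: [0.4885, 0.2024, 0.0068]
eef_rot: [0.0, 0.707, 0.707, 0.001]
force: [0.5, -0.7, -0.7]
grip_width: 0.0853
gripper_force: 0.0
t: 12.05
eef_pos: [0.4881, 0.2024, 0.0064]
eef_rot: [0.0, 0.707, 0.707, 0.0]
force: [-1.8, -0.2, 5.1]
grip_width: 0.0345
gripper_force: 39.6
t: 12.68
eef_pos: [0.4874, 0.2022, 0.1347]
eef_rot: [-0.001, 0.707, 0.707, -0.001]
force: [0.1, 0.2, -0.9]
grip_width: 0.0344
gripper_force: 40.3
4426 [-0.0182 -0.0171 -0.017 ] [0.0182 0.0173 0.0071]
tcp [0.4873 0.2022 0.1345] shift mm [-253.7   39.1  -25.5] turn [-0.003  0.     0.   ]
```

View pics/w5.png

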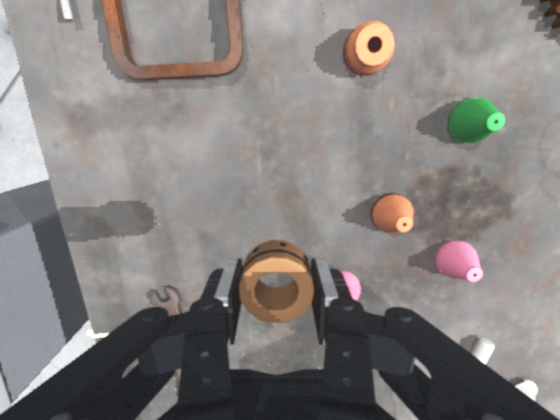

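```bash
python3 -m pendant '[[-1,[-40,0,-26],[0,0,0]],[-1,[-95,10,-26],[0,0,0]],[-1,[-150,20,-26],[0,0,0]],[-1,[-195,30,-26],[0,0,0]],[-1,[-195,39,-26],[0,0,0]]]'
python3 -m pendant '[[-1,[0,0,0],[0,0,0]]]'
python3 - <<'E'
from h import *
P=pose();f=eyes.grab_frame("wrist");W=cloud(f,P).reshape(-1,3)
print("stem flank",fit(W,(.5264,-.051),.080,.100,.007,.014))
q=W[(W[:,2]>.107)&(W[:,2]<.116)&(np.hypot(*(W[:,:2]-(.5264,-.051)).T)<.012)];print(len(q),(q.min(0)+q.max(0))/2,q.max(0)-q.min(0)) if len(q) else 0
go(.5264,-.051,.160)
E
python3 - <<'E'
from h import *
f=eyes.grab_frame("top");W=cloud(f).reshape(-1,3)
q=W[(W[:,2]>.106)&(np.hypot(*(W[:,:2]-(.5264,-.051)).T)<.015)];print(len(q),(q.min(0)+q.max(0))/2)
E
```

```text
t: 13.35
eef_pos: [0.527, 0.0048, 0.1606]
eef_rot: [-0.001, 0.708, 0.706, -0.001]
force: [-1.3, 0.5, -0.2]
grip_width: 0.0341
gripper_force: 40.3
t: 13.48
eef_pos: [0.527, 0.0078, 0.1609]
eef_rot: [-0.001, 0.707, 0.707, -0.0]
force: [-0.1, 0.2, -0.6]
grip_width: 0.0345
gripper_force: 40.3
stem flank (array([ 0.52655191, -0.0508954 ]), array([  7.33660224, 126.22604624, 126.45380319]), 31)
tcp [0.5267 0.0083 0.1611] shift mm [-59.3  -0.4   1. ] turn [-0.002 -0.001  0.002]
200 [ 0.52598034 -0.04813494  0.44873567]
```

```bash
python3 -m pendant '[[-1,[-35,0,0],[0,0,0]],[-1,[-59,0,0],[0,0,0]],[-1,[-59,0,0],[0,0,0]],[-1,[-59,0,0],[0,0,0]]]'
python3 -m pendant '[[-1,[0,0,15],[0,0,0]],[-1,[0,0,30],[0,0,0]],[-1,[0,0,35],[0,0,0]],[-1,[0,0,35],[0,0,0]],[-1,[0,0,35],[0,0,0]]]'
python3 -c "
from h import *
go(.5264,-.051,.077)"
```

```text
t: 14.08
eef_pos: [0.5269, -0.0504, 0.1618]
eef_rot: [-0.0, 0.707, 0.708, 0.0]
force: [0.0, -0.5, 0.1]
grip_width: 0.0346
gripper_force: 40.3
t: 14.7
eef_pos: [0.5273, -0.0517, 0.1273]
eef_rot: [0.0, 0.707, 0.707, 0.0]
force: [0.1, 0.4, -0.3]
grip_width: 0.0342
gripper_force: 40.3
tcp [ 0.5273 -0.0517  0.1273] shift mm [ 0.7 -1.  50.3] turn [0.001 0.    0.   ]
```

```bash
python3 -m pendant '[[-1,[0.5,-0.8,15],[0,0,0]],[-1,[0.5,-0.8,30],[0,0,0]],[-1,[0.5,-0.8,40],[0,0,0]],[-1,[0.5,-0.8,40],[0,0,0]]]'
python3 -m pendant '[[-1,[0,0,5],[0,0,0]],[-1,[0,0,8],[0,0,0]],[-1,[0,0,10],[0,0,0]],[-1,[0,0,10],[0,0,0]],[-1,[0,0,10],[0,0,0]]]'
```

```text
t: 15.2
eef_pos: [0.5259, -0.051, 0.0859]
eef_rot: [-0.001, 0.707, 0.707, -0.0]
force: [-0.3, -0.8, -0.7]
grip_width: 0.034
gripper_force: 40.3
t: 15.82
eef_pos: [0.5264, -0.0512, 0.0771]
eef_rot: [0.0, 0.707, 0.707, 0.0]
force: [-0.1, 0.4, -0.9]
grip_width: 0.0343
gripper_force: 40.3
```

```bash
python3 -m pendant '[[1,[0,0,0],[0,0,0]],[1,[0,0,0],[0,0,0]],[1,[0,0,0],[0,0,0]],[1,[0,0,-50],[0,0,0]],[1,[0,0,-90],[0,0,0]]]'
python3 -m pendant '[[1,[50,15,0],[0,0,0]],[1,[100,35,0],[0,0,0]],[1,[150,55,0],[0,0,0]],[1,[180,66,0],[0,0,0]],[1,[180,66,0],[0,0,0]]]'
python3 -m pendant '[[1,[0,0,0],[0,0,0]],[1,[0,0,0],[0,0,0]]]'
python3 - <<'E'
from h import *
P=pose();f=eyes.grab_frame("wrist");W=cloud(f,P).reshape(-1,3)
print("cut",fit(W,(.592,.194),.002,.009,.018,.03))
q=W[(W[:,2]>.033)&(W[:,2]<.040)&(np.hypot(*(W[:,:2]-(.592,.194)).T)<.02)];print("nose",len(q),((q.min(0)+q.max(0))/2).round(4),np.ptp(q,0))
go(.5926,.1947,.06)
for n in("scene","top"):
    f=eyes.grab_frame(n);W=cloud(f).reshape(-1,3);r=np.hypot(*(W[:,:2]-(.5264,-.051)).T)
    q=W[(r<.022)&(W[:,2]>.088)&(W[:,2]<.096)];print(n,len(q),q[:,2].mean(),((q.min(0)+q.max(0))/2).round(4),np.ptp(q,0))
    a=cv2.resize(f["frame"][180:280,260:400],None,fx=4,fy=4,interpolation=cv2.INTER_CUBIC);cv2.imwrite(f"pics/c_{n}.png",a)
E
```

```text
t: 16.45
eef_pos: [0.5263, -0.0512, 0.1685]
eef_rot: [0.0, 0.707, 0.707, 0.0]
force: [0.6, 0.1, -0.6]
grip_width: 0.0853
gripper_force: 0.0
t: 17.08
eef_pos: [0.5923, 0.1306, 0.1665]
eef_rot: [-0.0, 0.706, 0.708, -0.0]
force: [-0.0, -0.2, -0.2]
grip_width: 0.0856
gripper_force: 0.0
t: 17.32
eef_pos: [0.5921, 0.1278, 0.1671]
eef_rot: [0.0, 0.707, 0.707, -0.0]
force: [-0.2, -0.0, 0.3]
grip_width: 0.0856
gripper_force: 0.0
cut (array([0.59226294, 0.1946542 ]), array([0.59232608, 0.19480318, 0.01777435]), 31)
nose 216 [0.5921 0.1948 0.0354] [0.01356602 0.01313151 0.00469714]
tcp [0.5921 0.1279 0.1671] shift mm [ 66.8   0.4 107.1] turn [ 0.     0.    -0.001]
scene 150 0.0919857022165919 [ 0.5258 -0.0543  0.0916] [0.03277289 0.03467886 0.00686194]
top 111 0.0902731817817089 [ 0.5251 -0.0517  0.0913] [0.03394971 0.03481621 0.0066628 ]
```

View pics/c_scene.png

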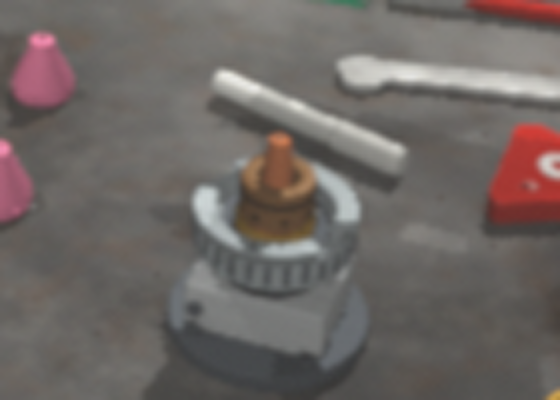

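```bash
python3 -m pendant '[[1,[45,0,20],[0,0,0]],[1,[67,0,60],[0,0,0]],[1,[67,0,110],[0,0,0]],[1,[67,0,125],[0,0,0]],[1,[67,0,125],[0,0,0]]]'
python3 -m pendant '[[1,[0,0,0],[0,0,0]],[1,[0,0,0],[0,0,0]]]'
python3 -c "
from h import *
go(.5922,.1947,.002)"
```

```text
t: 18.1
eef_pos: [0.5924, 0.1954, 0.0422]
eef_rot: [-0.0, 0.707, 0.707, -0.0]
force: [-0.1, -1.2, 0.0]
grip_width: 0.0852
gripper_force: 0.0
t: 18.35
eef_pos: [0.593, 0.1958, 0.0436]
eef_rot: [0.001, 0.707, 0.707, 0.001]
force: [0.7, 0.8, 0.0]
grip_width: 0.0855
gripper_force: 0.0
tcp [0.593  0.1958 0.0436] shift mm [-1.1 -0.9 41.6] turn [ 0.003 -0.     0.   ]
```

```bash
python3 -m pendant '[[1,[-1,-0.8,20],[0,0,0]],[1,[-1,-0.8,34],[0,0,0]],[1,[-1,-0.8,39],[0,0,0]],[1,[-1,-0.8,41],[0,0,0]],[1,[-1,-0.8,41],[0,0,0]]]'
python3 -m pendant '[[1,[0,0,0],[0,0,0]],[-1,[0,0,0],[0,0,0]],[-1,[0,0,0],[0,0,0]],[-1,[0,0,0],[0,0,0]],[-1,[0,0,0],[0,0,0]]]' 40
python3 -m pendant '[[-1,[0,0,0],[0,0,0]],[-1,[0,0,-10],[0,0,0]],[-1,[0,0,-50],[0,0,0]],[-1,[0,0,-50],[0,0,0]],[-1,[0,0,-50],[0,0,0]]]'
python3 - <<'E'
from h import *
P=pose();f=eyes.grab_frame("wrist");cv2.imwrite("pics/w6.png",f["frame"]);W=cloud(f,P).reshape(-1,3);L=(W-P[0])@P[1]
m=(abs(L[:,1])<.022)&(abs(L[:,0])<.025)&(L[:,2]>-.045)&(L[:,2]<.02)
g=f["frame"].reshape(-1,3).astype(int);m&=(g[:,2]-g[:,0]>25)
q=L[m];print(m.sum(),q.min(0).round(4),q.max(0).round(4))
n=q[q[:,2]<q[:,2].min()+.003];print("nose",((n.min(0)+n.max(0))/2).round(4))
go(.5264,-.051,.16)
E
```

```text
t: 18.98
eef_pos: [0.5916, 0.1949, 0.0013]
eef_rot: [0.0, 0.707, 0.707, 0.0]
force: [-0.0, 0.7, -0.2]
grip_width: 0.0856
gripper_force: 0.0
t: 19.6
eef_pos: [0.5915, 0.1949, 0.0013]
eef_rot: [0.0, 0.707, 0.707, 0.0]
force: [-1.0, 0.5, 3.0]
grip_width: 0.0335
gripper_force: 39.9
t: 20.23
eef_pos: [0.5909, 0.1948, 0.0504]
eef_rot: [-0.0, 0.707, 0.707, -0.0]
force: [0.1, 0.9, -2.0]
grip_width: 0.0336
gripper_force: 40.2
4682 [-0.0106 -0.0187 -0.0426] [0.0186 0.0171 0.0023]
nose [-0.0055 -0.0181 -0.0426]
tcp [0.5907 0.1948 0.0499] shift mm [-245.8  -64.6 -109.9] turn [-0.002  0.     0.   ]
```

View pics/w6.png

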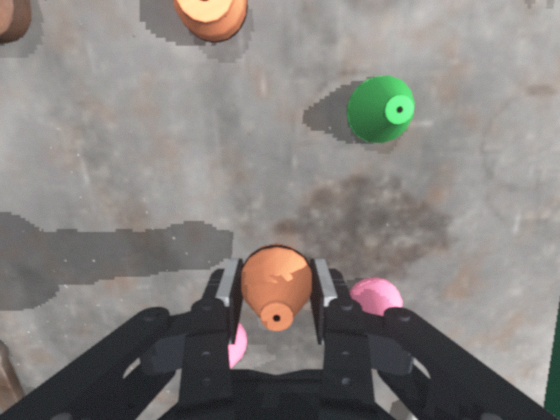

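```bash
python3 -m pendant '[[-1,[0,0,-60],[0,0,0]],[-1,[-30,-8,-110],[0,0,0]],[-1,[-80,-24,-110],[0,0,0]],[-1,[-130,-44,-110],[0,0,0]],[-1,[-180,-64,-110],[0,0,0]]]'
python3 -m pendant '[[-1,[-40,0,0],[0,0,0]],[-1,[-66,0,0],[0,0,0]],[-1,[-66,0,0],[0,0,0]],[-1,[-66,0,0],[0,0,0]],[-1,[-66,0,0],[0,0,0]]]'
python3 -c "
from h import *
go(.5264,-.0512,.120)"
```

```text
t: 20.9
eef_pos: [0.5262, 0.0135, 0.1599]
eef_rot: [-0.001, 0.707, 0.707, -0.001]
force: [0.3, -0.0, -1.0]
grip_width: 0.0334
gripper_force: 40.6
t: 21.52
eef_pos: [0.5274, -0.0502, 0.1606]
eef_rot: [-0.0, 0.707, 0.708, -0.0]
force: [0.9, -0.6, -0.9]
grip_width: 0.0336
gripper_force: 40.6
tcp [ 0.5274 -0.0502  0.1606] shift mm [-1.  -1.  40.6] turn [-0.001 -0.     0.002]
```

```bash
python3 -m pendant '[[-1,[-1,-1,15],[0,0,0]],[-1,[-1,-1,30],[0,0,0]],[-1,[-1,-1,45],[0,0,0]],[-1,[-1,-1,56],[0,0,0]],[-1,[-1,-1,56],[0,0,0]]]'
python3 -m pendant '[[-1,[0,0,4],[0,0,0]],[-1,[0,0,8],[0,0,0]],[-1,[0,0,10],[0,0,0]],[-1,[0,0,10],[0,0,0]],[-1,[0,0,10],[0,0,0]]]'
```

```text
t: 22.15
eef_pos: [0.5261, -0.0521, 0.104]
eef_rot: [-0.001, 0.707, 0.707, -0.0]
force: [-0.1, 0.0, -2.0]
grip_width: 0.0334
gripper_force: 40.6
t: 22.78
eef_pos: [0.5266, -0.0522, 0.0951]
eef_rot: [0.0, 0.707, 0.707, 0.0]
force: [0.2, 0.1, -1.1]
grip_width: 0.0337
gripper_force: 40.6
```

```bash
python3 -m pendant '[[-1,[0.5,0,1],[0,0,0]],[-1,[0.5,0,1.5],[0,0,0]],[-1,[0.5,0,1.5],[0,0,0]],[-1,[0.5,0,1.5],[0,0,0]]]'
python3 -m pendant '[[1,[0,0,0],[0,0,0]],[1,[0,0,0],[0,0,0]],[1,[0,0,0],[0,0,0]],[1,[0,0,-40],[0,0,0]],[1,[0,0,-90],[0,0,0]]]'
python3 -m pendant '[[1,[-40,-20,0],[0,0,0]],[1,[-80,-40,0],[0,0,0]],[1,[-95,-55,0],[0,0,0]],[1,[-95,-55,0],[0,0,0]],[1,[-95,-55,0],[0,0,0]]]'
python3 -m pendant '[[1,[0,0,0],[0,0,0]],[1,[0,0,0],[0,0,0]]]'
python3 - <<'E'
from h import *
go(.471,-.2158,.022)
for n in("scene","top"):
    f=eyes.grab_frame(n);W=cloud(f).reshape(-1,3);r=np.hypot(*(W[:,:2]-(.5264,-.051)).T)
    q=W[(r<.025)&(W[:,2]>.09)];print(n,len(q),((q.min(0)+q.max(0))/2).round(4),np.ptp(q,0),"zmax",q[:,2].max())
    q=q[q[:,2]>.124];print("  nose",len(q),q.mean(0).round(4))
P=pose();f=eyes.grab_frame("wrist");cv2.imwrite("pics/w7.png",f["frame"]);np.savez("w7.npz",P0=P[0],P1=P[1],**f);W=cloud(f,P).reshape(-1,3)
c=fit(W,(.471,-.216),.012,.044,.025,.04);print("cap",c)
q=W[(W[:,2]>.058)&(W[:,2]<.068)&(np.hypot(*(W[:,:2]-c[0]).T)<.03)];m=(q.min(0)+q.max(0))/2;print("captop",len(q),m.round(4),np.ptp(q,0))
d=W[:,:2]-m[:2];rr=np.hypot(*d.T);m=(W[:,2]>.002)&(W[:,2]<.009)&(rr>.0275)&(rr<.034);a=np.degrees(np.arctan2(d[m,1],d[m,0]))
print(np.histogram(a,np.arange(-180,181,10)))
q=W[(W[:,2]>.092)&(np.hypot(*(W[:,:2]-(.5264,-.051)).T)<.025)];print("noz wrist",len(q))
E
```

```text
t: 23.28
eef_pos: [0.5265, -0.0517, 0.0934]
eef_rot: [-0.0, 0.707, 0.707, -0.0]
force: [-0.6, -0.1, -1.6]
grip_width: 0.0334
gripper_force: 40.6
t: 23.9
eef_pos: [0.526, -0.0516, 0.1839]
eef_rot: [-0.001, 0.707, 0.707, -0.0]
force: [-0.2, -0.3, -0.1]
grip_width: 0.0853
gripper_force: 0.0
t: 24.52
eef_pos: [0.472, -0.1462, 0.1835]
eef_rot: [0.0, 0.707, 0.707, 0.0]
force: [-0.1, -0.3, -0.2]
grip_width: 0.0856
gripper_force: 0.0
t: 24.78
eef_pos: [0.4718, -0.1462, 0.1833]
eef_rot: [-0.0, 0.707, 0.708, 0.0]
force: [-0.4, -0.4, -0.3]
grip_width: 0.0854
gripper_force: 0.0
tcp [ 0.4718 -0.1462  0.1833] shift mm [-69.6  -0.9 161.3] turn [-0.    -0.     0.001]
scene 358 [ 0.5223 -0.0547  0.11  ] [0.02895302 0.03464585 0.03985548] zmax 0.12989360115618612
  nose 46 [ 0.5252 -0.0548  0.1273]
top 202 [ 0.5244 -0.0521  0.11  ] [0.03403614 0.03566038 0.0393104 ] zmax 0.12960839236388907
  nose 25 [ 0.5254 -0.0516  0.1263]
cap (array([ 0.46948569, -0.21521329]), array([ 0.46952086, -0.21468901,  0.02303069]), 956)
captop 456 [ 0.4699 -0.216   0.0605] [0.03641003 0.03647869 0.00483867]
(array([11,  0,  0,  0,  0,  0,  0,  0,  0,  0,  0,  0,  0,  0,  0,  0, 13,
       18, 10,  0,  0,  0,  0,  0,  0,  0,  0,  0,  0,  0,  0,  0,  0,  0,
       12, 18]), array([-180, -170, -160, -150, -140, -130, -120, -110, -100,  -90,  -80,
        -70,  -60,  -50,  -40,  -30,  -20,  -10,    0,   10,   20,   30,
         40,   50,   60,   70,   80,   90,  100,  110,  120,  130,  140,
        150,  160,  170,  180]))
noz wrist 2496
```

View pics/w7.png

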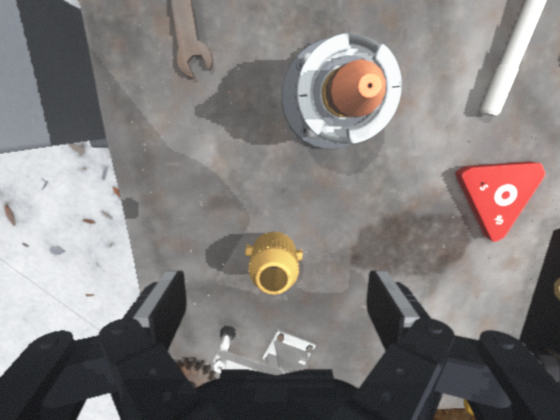

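```bash
python3 -m pendant '[[1,[-40,-1,20],[0,0,0]],[1,[-69.5,-2,40],[0,0,0]],[1,[-69.5,-2,90],[0,0,0]],[1,[-69.5,-2,90],[0,0,0]],[1,[-69.5,-2,90],[0,0,0]]]'
python3 -m pendant '[[1,[0,0,0],[0,0,0]],[1,[0,0,0],[0,0,0]]]'
python3 - <<'E'
from h import *
P=pose();f=eyes.grab_frame("wrist");W=cloud(f,P).reshape(-1,3)
c=fit(W,(.4698,-.2157),.012,.044,.025,.035);print("cap",c)
q=W[(W[:,2]>.059)&(W[:,2]<.068)&(np.hypot(*(W[:,:2]-c[0]).T)<.03)];m=(q.min(0)+q.max(0))/2;print("captop",len(q),m.round(4),np.ptp(q,0))
go(.4698,-.2157,.021)
E
```

```text
t: 25.55
eef_pos: [0.4703, -0.2164, 0.0951]
eef_rot: [0.001, 0.707, 0.707, 0.0]
force: [0.6, 0.3, 0.7]
grip_width: 0.0856
gripper_force: 0.0
t: 25.8
eef_pos: [0.4701, -0.2163, 0.0946]
eef_rot: [0.001, 0.707, 0.707, 0.0]
force: [0.1, 0.4, -0.7]
grip_width: 0.0852
gripper_force: 0.0
cap (array([ 0.46951722, -0.21362548]), array([ 0.46929706, -0.21461249,  0.02297112]), 1568)
captop 993 [ 0.4692 -0.2163  0.061 ] [0.03510722 0.03597752 0.00405745]
tcp [ 0.4699 -0.2162  0.0943] shift mm [ 0.6 -0.2 73.3] turn [0.001 0.001 0.001]
```

```bash
python3 -m pendant '[[1,[0,0,30],[0,0,0]],[1,[0,0,55],[0,0,0]],[1,[0,0,73],[0,0,0]],[1,[0,0,73],[0,0,0]],[1,[0,0,73],[0,0,0]]]'
python3 -m pendant '[[-1,[0,0,0],[0,0,0]],[-1,[0,0,0],[0,0,0]],[-1,[0,0,0],[0,0,0]],[-1,[0,0,0],[0,0,0]],[-1,[0,0,0],[0,0,0]]]' 80
python3 -m pendant '[[-1,[0,0,-50],[0,0,0]],[-1,[0,0,-100],[0,0,0]],[-1,[0,0,-160],[0,0,0]],[-1,[0,0,-160],[0,0,0]],[-1,[0,0,-160],[0,0,0]]]'
python3 - <<'E'
from h import *
P=pose();f=eyes.grab_frame("wrist");cv2.imwrite("pics/w8.png",f["frame"]);W=cloud(f,P).reshape(-1,3);L=(W-P[0])@P[1]
g=cv2.cvtColor(f["frame"],cv2.COLOR_BGR2HSV).reshape(-1,3)
m=(np.hypot(L[:,0],L[:,1])<.038)&(L[:,2]>-.06)&(L[:,2]<.04)&(g[:,1]>110)&(g[:,0]>14)&(g[:,0]<35)
q=L[m];t=q[q[:,2]<q[:,2].min()+.004];print(len(q),q.min(0).round(4),q.max(0).round(4),"top",((t.min(0)+t.max(0))/2).round(4),np.ptp(t,0))
go(.5265,-.0515,.185,np.radians(90+80.5))
E
```

```text
t: 26.48
eef_pos: [0.47, -0.2165, 0.0214]
eef_rot: [0.001, 0.707, 0.707, 0.0]
force: [0.6, -0.6, 0.2]
grip_width: 0.0857
gripper_force: 0.0
t: 27.1
eef_pos: [0.47, -0.2164, 0.0215]
eef_rot: [0.001, 0.707, 0.707, 0.0]
force: [-0.9, 1.0, 9.0]
grip_width: 0.0473
gripper_force: 82.8
t: 27.72
eef_pos: [0.4691, -0.2159, 0.1796]
eef_rot: [-0.001, 0.707, 0.707, -0.0]
force: [-0.5, 0.1, -1.9]
grip_width: 0.0473
gripper_force: 83.4
12380 [-0.0227 -0.0314 -0.0412] [0.0255 0.0314 0.0231] top [ 0.0009  0.0001 -0.0392] [0.0355905  0.03582064 0.00399582]
tcp [ 0.469  -0.2158  0.179 ] shift mm [164.2  57.6  -5.8] turn [-1.000e-03 -3.000e-03 -1.405e+00]
```

View pics/w8.png

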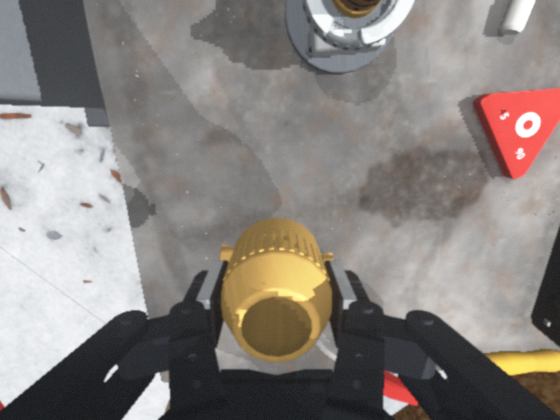

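```bash
python3 -m pendant '[[-1,[0,0,-10],[0,0,-0.17]],[-1,[45,15,-10],[0,0,-0.35]],[-1,[90,30,-10],[0,0,-0.53]],[-1,[130,45,-10],[0,0,-0.71]],[-1,[164,58,-10],[0,0,-0.88]]]'
python3 -m pendant '[[-1,[0,0,0],[0,0,-0.18]],[-1,[0,0,0],[0,0,-0.35]],[-1,[0,0,0],[0,0,-0.525]],[-1,[0,0,0],[0,0,-0.525]],[-1,[0,0,0],[0,0,-0.525]]]'
python3 -m pendant '[[-1,[0,0,0],[0,0,0]],[-1,[0,0,0],[0,0,0]]]'
python3 - <<'E'
from h import *
P=pose();f=eyes.grab_frame("wrist");W=cloud(f,P).reshape(-1,3);L=(W-P[0])@P[1]
g=cv2.cvtColor(f["frame"],cv2.COLOR_BGR2HSV).reshape(-1,3)
m=(L[:,2]>-.05)&(L[:,2]<.025)&(g[:,1]>110)&(g[:,0]>14)&(g[:,0]<35)
t=L[m&(L[:,2]<-.036)&(np.hypot(L[:,0],L[:,1])<.03)];c=((t.min(0)+t.max(0))/2)[:2]
print("top c tool",c,"world",P[0]+P[1]@[*c,.02])
d=W[:,:2]-(P[0]+P[1]@[*c,.02])[:2];r=np.hypot(*d.T);k=m&(r>.0275)&(r<.034)&(L[:,2]>.012)
a=np.degrees(np.arctan2(d[k,1],d[k,0]));print(k.sum(),np.histogram(a,np.arange(-180,181,10))[0]); 
for s in(a[a>0],a[a<0]):
    if len(s): print(np.median(s),s.min(),s.max())
go(.5265,-.0515,.130,np.radians(170.5)); print(status.state()["joint_pos"])
E
```

```text
t: 28.4
eef_pos: [0.5273, -0.0504, 0.1888]
eef_rot: [-0.002, 0.335, 0.942, -0.0]
force: [0.5, -0.9, -1.3]
grip_width: 0.0478
gripper_force: 83.4
t: 29.02
eef_pos: [0.5272, -0.0521, 0.1896]
eef_rot: [-0.001, 0.084, 0.996, 0.0]
force: [0.3, -1.0, -0.8]
grip_width: 0.0476
gripper_force: 83.4
t: 29.28
eef_pos: [0.5275, -0.0522, 0.1903]
eef_rot: [-0.0, 0.083, 0.997, -0.0]
force: [0.2, 0.3, -1.8]
grip_width: 0.0472
gripper_force: 83.4
top c tool [0.00039982 0.00108028] world [ 0.52724672 -0.05104032  0.17034287]
137 [ 0  0  0  0  0  0 38 59  1  0  0  0  0  0  0  0  0  0  0  0  0  0  0  0
  0  0 39  0  0  0  0  0  0  0  0  0]
82.96557459419769 80.90414472866303 83.92269106593517
-108.05768207489515 -113.58812353486573 -99.7963599696897
tcp [ 0.5275 -0.0522  0.1904] shift mm [ 1.1  0.5 60.4] turn [-0. -0. -0.]
[-3.19787631e-01  3.58792679e-01  1.54436512e+00 -1.73222726e-05
  1.23847217e+00 -1.72452415e+00]
```

```bash
python3 -m pendant '[[-1,[1,0.5,20],[0,0,0]],[-1,[1,0.5,40],[0,0,0]],[-1,[1,0.5,60],[0,0,0]],[-1,[1,0.5,75],[0,0,0]],[-1,[1,0.5,86],[0,0,0]]]'
python3 -m pendant '[[-1,[0,0,0],[0,0,0]],[-1,[0,0,0],[0,0,0]],[-1,[0,0,0],[0,0,0]]]'
python3 - <<'E'
from h import *
go(.5265,-.0517,.093,np.radians(170.5))
P=pose();f=eyes.grab_frame("wrist");cv2.imwrite("pics/w9.png",f["frame"])
E
```

```text
t: 29.95
eef_pos: [0.5266, -0.0515, 0.1038]
eef_rot: [-0.0, 0.083, 0.997, 0.0]
force: [0.1, 0.4, -1.5]
grip_width: 0.0475
gripper_force: 83.4
t: 30.32
eef_pos: [0.5269, -0.0516, 0.105]
eef_rot: [0.001, 0.083, 0.997, -0.0]
force: [0.3, -0.2, -0.8]
grip_width: 0.0475
gripper_force: 83.4
tcp [ 0.5269 -0.0516  0.105 ] shift mm [ 0.4 -0.2 12. ] turn [-0.     0.001  0.001]
```

View pics/w9.png

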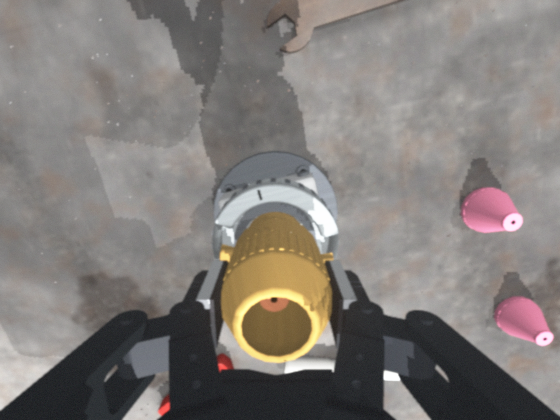

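```bash
python3 -m pendant '[[-1,[0,0,4],[0,0,0]],[-1,[0,0,8],[0,0,0]],[-1,[0,0,12],[0,0,0]],[-1,[0,0,14],[0,0,0]],[-1,[0,0,14],[0,0,0]]]'
python3 -m pendant '[[-1,[0,0,0],[0,0,0]],[-1,[0,0,0],[0,0,0]]]'
```

```text
t: 31.0
eef_pos: [0.5265, -0.0515, 0.0903]
eef_rot: [-0.0, 0.083, 0.997, 0.0]
force: [-0.5, 0.6, -1.8]
grip_width: 0.0474
gripper_force: 83.4
t: 31.25
eef_pos: [0.5266, -0.0515, 0.0905]
eef_rot: [0.0, 0.083, 0.997, -0.0]
force: [0.5, 0.3, -1.5]
grip_width: 0.0477
gripper_force: 83.4
```

```bash
python3 -m pendant '[[-1,[0,0,3],[0,0,0]],[-1,[0,0,5],[0,0,0]],[-1,[0,0,7],[0,0,0]],[-1,[0,0,8.5],[0,0,0]],[-1,[0,0,8.5],[0,0,0]]]'
python3 -m pendant '[[-1,[0,0,0],[0,0,0]],[-1,[0,0,0],[0,0,0]]]'
```

```text
t: 31.88
eef_pos: [0.5267, -0.0515, 0.0823]
eef_rot: [0.0, 0.083, 0.997, -0.0]
force: [-2.7, 1.3, 5.6]
grip_width: 0.0477
gripper_force: 84.1
t: 32.12
eef_pos: [0.5267, -0.0515, 0.0823]
eef_rot: [0.0, 0.083, 0.997, -0.0]
force: [-2.7, -0.1, 6.3]
grip_width: 0.0474
gripper_force: 84.1
```

```bash
python3 -m pendant '[[-1,[0,0,0],[0,0,0.12]],[-1,[0,0,0],[0,0,0.24]],[-1,[0,0,0],[0,0,0.36]],[-1,[0,0,0],[0,0,0.48]],[-1,[0,0,0],[0,0,0.6]]]'
python3 -c "
from h import *
s=status.state();print(s['force'],s['moment'])
go(.5265,-.0515,.0823,np.radians(100.5))"
```

```text
t: 32.75
eef_pos: [0.527, -0.0515, 0.0825]
eef_rot: [0.001, 0.375, 0.927, 0.0]
force: [-1.4, 1.5, 5.9]
grip_width: 0.0477
gripper_force: 84.0
[-1.37799337  1.45033795  5.89108898] [0.26851258 0.2484211  0.1585383 ]
tcp [ 0.527  -0.0515  0.0825] shift mm [ 0.4 -0.4  0.2] turn [0.001 0.001 0.619]
```

```bash
python3 -m pendant '[[-1,[0,0,0],[0,0,0.12]],[-1,[0,0,0],[0,0,0.24]],[-1,[0,0,0],[0,0,0.36]],[-1,[0,0,0],[0,0,0.48]],[-1,[0,0,0],[0,0,0.6]]]'
python3 -m pendant '[[-1,[0,0,0],[0,0,0.03]],[-1,[0,0,0],[0,0,0.03]],[-1,[0,0,0],[0,0,0.03]]]'
python3 -c "
from h import *
s=status.state();print(s['force'],s['moment'])
go(.5265,-.0515,.0823,np.radians(100.5))"
```

```text
t: 33.38
eef_pos: [0.5274, -0.0517, 0.0827]
eef_rot: [0.001, 0.632, 0.775, 0.0]
force: [-0.3, 1.2, 5.9]
grip_width: 0.0475
gripper_force: 83.9
t: 33.75
eef_pos: [0.5273, -0.0517, 0.0826]
eef_rot: [0.001, 0.642, 0.766, 0.0]
force: [0.3, 0.2, 5.8]
grip_width: 0.0476
gripper_force: 84.2
[0.27572319 0.16632065 5.79709278] [ 0.04203784  0.13820362 -0.04268943]
tcp [ 0.5273 -0.0517  0.0826] shift mm [ 0.4 -0.8  0.3] turn [ 0.002  0.001 -0.008]
```

```bash
python3 -m pendant '[[-1,[0,0,0],[0,0,0.03]],[-1,[0,0,0],[0,0,0.06]],[-1,[0,0,0],[0,0,0.06]],[-1,[0,0,0],[0,0,0.06]]]' >/dev/null
python3 -c "
from h import *
s=status.state();print(s['force'],s['moment'])
go(.5265,-.0515,.0823,np.radians(100.5))"
python3 -m pendant '[[-1,[0,0,0],[0,0,-0.04]],[-1,[0,0,0],[0,0,-0.04]],[1,[0,0,0],[0,0,-0.04]],[1,[0,0,0],[0,0,-0.04]],[1,[0,0,0],[0,0,-0.04]]]'
python3 -m pendant '[[1,[0,0,0],[0,0,0]],[1,[0,0,-40],[0,0,0]],[1,[0,0,-100],[0,0,0]],[1,[-50,0,-120],[0,0,0]],[1,[-90,0,-120],[0,0,0]]]'
python3 -m pendant '[[1,[0,0,0],[0,0,0]],[1,[0,0,0],[0,0,0]],[1,[0,0,0],[0,0,0]]]'
python3 - <<'E'
from h import *
P=pose();f=eyes.grab_frame("wrist");cv2.imwrite("pics/w10.png",f["frame"][:300]);F=[("wrist",cloud(f,P).reshape(-1,3))]+[(n,cloud(eyes.grab_frame(n)).reshape(-1,3)) for n in("scene","top")]
for n,W in F:
    r=np.hypot(*(W[:,:2]-(.5266,-.0515)).T);q=W[(r<.021)&(W[:,2]>.118)&(W[:,2]<.126)];z=W[(r<.01)&(W[:,2]>.1)&(W[:,2]<.14)]
    print(n,len(q),((q.min(0)+q.max(0))/2).round(4),np.ptp(q,0).round(4),"rim z",np.median(q[:,2]),"nose",np.percentile(z[:,2],90) if len(z) else 0,"body",fit(W,(.5266,-.0515),.08,.105,.025,.035)[0])
    rim=q[q[:,2]>np.median(q[:,2])];A=np.c_[rim[:,:2]-rim[:,:2].mean(0),np.ones(len(rim))];k=np.linalg.lstsq(A,rim[:,2],rcond=None)[0];print("  tilt",k[:2])
E
```

```text
[0.76829101 3.88071555 6.30178254] [ 0.60158965 -0.10252182  0.33050181]
tcp [ 0.5274 -0.0512  0.0826] shift mm [-0.2 -1.   0.3] turn [ 0.002  0.    -0.067]
t: 34.88
eef_pos: [0.5265, -0.0515, 0.0818]
eef_rot: [-0.0, 0.65, 0.76, -0.0]
force: [0.3, -0.0, 0.4]
grip_width: 0.0854
gripper_force: 0.0
t: 35.5
eef_pos: [0.5413, -0.142, 0.204]
eef_rot: [0.002, 0.65, 0.76, 0.0]
force: [0.5, 0.3, 0.0]
grip_width: 0.0853
gripper_force: 0.0
t: 35.88
eef_pos: [0.5404, -0.1394, 0.2019]
eef_rot: [-0.0, 0.65, 0.76, 0.0]
force: [-0.2, -0.3, -0.9]
grip_width: 0.0853
gripper_force: 0.0
wrist 1756 [ 0.5276 -0.0519  0.122 ] [0.0397 0.0397 0.008 ] rim z 0.12294671501617535 nose 0.12771703044219856 body [ 0.52685908 -0.0527297 ]
  tilt [-0.00122799 -0.00238577]
scene 181 [ 0.5269 -0.0533  0.122 ] [0.0392 0.0376 0.008 ] rim z 0.12316794483879523 nose 0.1291209379614944 body [ 0.52918425 -0.05402335]
  tilt [ 0.00323974 -0.00530719]
top 151 [ 0.5254 -0.0526  0.122 ] [0.039  0.0383 0.0079] rim z 0.12173823198855435 nose 0.1268260229666999 body [ 0.52535558 -0.0522404 ]
  tilt [ 0.00431604 -0.00499817]
```

View pics/w10.png

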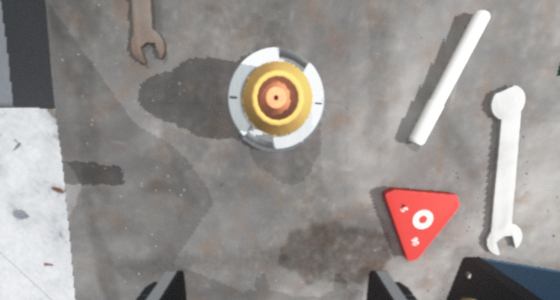

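Run:
```python
from h import *
P=pose();f=eyes.grab_frame("wrist");W=cloud(f,P).reshape(-1,3);r=np.hypot(*(W[:,:2]-(.5274,-.0519)).T)
k=(W[:,2]>.115)&(W[:,2]<.14)
print("rim",np.median(W[k&(r>.0135)&(r<.0165),2]),"nose",np.median(W[k&(r<.006)&(r>.0015),2]))
r2=np.hypot(*(W[:,:2]-(.5266,-.0515)).T);print("lip",np.median(W[(r2>.031)&(r2<.037)&(W[:,2]>.07)&(W[:,2]<.08),2]))
d=W[:,:2]-(.5266,-.0515);a=np.degrees(np.arctan2(d[:,1],d[:,0]))
for c in(75,-105): m=(abs(a-c)<14)&(r2>.028)&(r2<.032);print("gap z",c,np.percentile(W[m,2],[10,50,90]).round(4))
```

```text
rim 0.12406658847838992 nose 0.12710703259578401
lip 0.074106902493449
gap z 75 [0.0585 0.0591 0.06  ]
gap z -105 [0.0584 0.059  0.0602]
```

```bash
python3 -c "
from plant import close_job
print(close_job())"
```

```text
the job is handed in; nothing more can be done
None
```

The torch head is rebuilt for cutting and handed in at about 36 s: the electrode, swirl ring and cutting nozzle are seated and the cap is locked (stop felt, rim 3 mm below the nozzle's nose, collar gaps empty); I never touched the gouging nozzle, spanner or marker, but `close_job()` returned no verdict.

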